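Put the tape measure away under the kit box's flap

ROBOT

A 6-joint arm with a two-finger parallel gripper is mounted at the origin on the work surface; the furniture and walls round the work are solid. World frame = base frame: x ahead of the robot, y to its left, z up, the work surface at z = 0. Lengths are in m, angles in rad, forces in N, time in s.
With the tool pointing down it reaches from about 0.275 to 0.975 m from the base axis. Payload 8.4 kg.
Tool frame: the origin (TCP) lies at the very end of the fingers, on their centre line; the grasp point (between the pads) lies behind it (robot.pinch_z is the y of the grasp point in the tool frame, in m); y points along the fingers, z is the direction in which the jaws open and shut, and the axes are right-handed (so a half turn about y gives the same grasp; the last joint's range is limited). The gripper opens to 92 mm and grips with 3 to 60 N. Pads are 20 mm wide; open, the fingers measure 128 mm over their backs; the gripper's body (75 mm by 189 mm) begins 69 mm behind the grasp point.
Start: joints at [1.125, 0.353, 1.633, -0, 1.155, -0.002], TCP at [0.268, 0.564, 0.215] pointing down, gripper open.
Joint ranges: [-2.63, 2.63], [-0.92, 2.1], [0.06, 2.66], [-1.3, 4.44], [0, 2.69], [-3.02, 3.02]. Speed limits (rad/s): [2.22, 2.22, 2.79, 3.14, 3.14, 3.14].

INTERFACE

Orientations are given as a unit quaternion [x, y, z, w].
In Python, from rig import robot, optics gives the robot as it stands.
- The arm moves only by the tool drive_tool, never from a script. Its argument "series" is a list of rows, each a list of 3 entries, a list of its own where there are three numbers: the finger opening in mm, from 0 to 91.9, then the shift along the tool's x, y, z in mm, then the turn about the tool's y in rad. A call has 1 to 20 rows; each row shifts and turns the pose as measured when the row begins, along the tool's axes as they then stand; what a row does not reach is not made up. A row lasts 1/12 s, in which the tool goes at most 41.7 mm and 7.16 degrees, less where a joint would pass 70% of its speed; a pose out of reach is approached as far as the arm can. A call is refused whole if a number of a shift passes 41.7 or a number of a turn 0.125, either way. A call with a gripper value outside its range is refused whole. The fingers move at their own pace and stop on an object; "squeeze" is the grip in N (left out, the last holds). Time passes only in rows, so rows that do not move let the fingers close. It gives the time, the measured TCP pose, the force and the opening at its end, in the units of the state.
- robot.observe(): the state, without advancing time (a new reading comes with each control period).
- optics.grab_frame(name): name is "scene" or "top"; returns the picture (400x640x3 uint8, blue, green, red); there is no depth.
- optics.camera_info(name): a dict with "mtx" (3x3 intrinsics, pixels), "dist" ([k1, k2, p1, p2, k3] as OpenCV has them; the pictures are not rectified), "world_to_cam" (4x4, takes a point from world to camera coordinates). Camera axes: x right, y down, z forward; pixel columns grow to the right and rows downward; lengths in m; the calibration is good to about 2 mm. A picture is of the moment at which its call begins. camera_info takes no time and is no camera call.
- robot.close_job(): hands the job in, once; it reports no verdict.
The state is a dict: "time_s": time; "qpos": joint angles; "dq": joint speeds; "effort": joint torques, N m; "tool_pos": TCP position; "ee_rot": TCP orientation; "contact_force": force on the tool from outside, world axes, zero at the start; "wrist_torque": the same for the moment, N m; "opening": opening from 0.0 (shut) to 1.0 (fully open).
Only numpy, scipy, OpenCV 4.12 (cv2) and the standard library are available. Lean on these libraries where they do the work, as an engineer would, in place of code of your own. Each camera call takes 0.05 s, during which the arm holds its last target. There are 200 camera calls.

TASK

Swing the flap of the wooden kit box right up until it stands open, take the tape measure and set it down in the empty cork-lined bay of the lower tier (lower it all the way in, do not drop it), then swing the flap fully shut over it. Leave the sanding block in its bay and the bench dog where it stands.

Things in the scene. Friction and masses are not known exactly. Their poses are not given: they have to be found in the camera images.
- kit_box: plywood kit box fixed to the bench, 146 (x) x 262 (y) mm; origin: centre of underside; x points away from the robot to the flap's hinge. Walls 8 mm, floor 6 mm; front and back walls 88 mm high, sides 98. A 6 mm partition, 80 mm high, halves the lower tier into two bays, each 130 (x) x 120 (y) mm, centred 63 mm either side of the middle: one empty with cork, one with a sanding block; the sides vary
- flap (a joint): angle of the wooden divider flap that covers both bays, rad: 0 = shut (flat on the front wall), grows as it swings up, 1.57 = upright, stop at 1.8. The hinge is stiff (0.22 N m), so the 0.15 kg flap stays where it is left; about 2 N at the bar moves it. It may start slightly ajar
- flap_bar (a point): middle of the flap's steel lifting bar: a round rod 10 mm thick, 90 mm long along the box's y, 187 mm from the hinge line, in the plane of the hinge line and flap, 45 mm beyond the flap's front edge; rods at its ends make a D loop, 80 x 35 mm clear inside. Fingers can straddle it from above and it turns between them. Flap shut: 93 mm above the bench. The flap's front edge has a 12 mm upstand
- flap_hinge_line (a point): middle of the flap's hinge line at the top of the back wall, 93 mm above the bench, axis along the box's y axis (orientation as the box)
- bay_centre (a point): centre of the top face of the cork pad (126 mm along the box's x, 116 mm along its y, 4 mm thick) that lines the empty bay, 10 mm above the bench; orientation as the box
- tape_centre (a point): centre of the tape measure's case, standing on its edge on the bench: 32 mm thick (its x), 69 mm long (its y, 81 mm with the end hook, which juts out at one end), 60 mm high (66 mm with the button on top), 0.24 kg; this point is 30 mm above its underside
- sanding_block_centre (a point): centre of the sanding block (65 x 112 x 36 mm, its 112 mm length along its y axis, about along the box's x) lying in the other bay
- bench_dog_centre (a point): centre of the round wooden bench dog, 29 mm thick and 65 mm high, standing on the bench near the box
Not all that is in view belongs to the job. Of the things that look like the part that bears tape_centre, take the one that is farthest from the robot's base at the start.

How it is judged:
On the way, in this order (a step that is already met when the one before it is completed fails the run):
1. the flap has been swung up to at least 1.4 rad (value of joint flap above 1.4 rad), for 0.2 s.
2. the tape measure is lowered into the cork-lined bay in the fingers, its centre less than 50 mm above the pad, the flap open (value of joint flap above 1 rad and z of tape_centre in the frame of bay_centre below 0.05 m and x of tape_centre in the frame of bay_centre between -0.06 and 0.06 m and y of tape_centre in the frame of bay_centre between -0.058 and 0.058 m and contact force between the fingers and tape_measure above 0.5 N), for 0.05 s.
At the end, for the whole second after the job is handed in: The flap is shut (within 0.06 rad); the tape measure rests under it in the cork-lined bay, its centre within 60 mm (along the box's x) and 58 mm (along its y) of the pad's centre and less than 50 mm above the pad; the sanding block and the bench dog are within 30 mm of where they were (value of joint flap below 0.06 rad and linear speed of tape_measure below 0.03 m/s and z of tape_centre in the frame of bay_centre below 0.05 m and x of tape_centre in the frame of bay_centre between -0.06 and 0.06 m and y of tape_centre in the frame of bay_centre between -0.058 and 0.058 m and distance of each of sanding_block_centre, bench_dog_centre from where it was at the start of the episode below 0.03 m); the robot touches nothing.
It fails at once if the sanding block is shifted by more than 30 mm (distance of sanding_block_centre from where it was at the start of the episode above 0.03 m).
It fails at once if the bench dog is shifted or knocked over (distance of bench_dog_centre from where it was at the start of the episode above 0.03 m).
It also fails if it takes over 72 s, if anything falls off the work surface, if the arm or the gripper's body presses on something with over 40 N, if the wrist force passes 120 N, or if a joint passes its speed limit or range.

## Working session

There is one attempt and no reset: what is moved stays moved. The work goes in short steps, Python scripts to look and compute and a tool call to move; the robot and the scene stay as the last step left them, time stands still between calls to the robot, and variables do not carry over. Pictures are saved under pics/ and viewed, on a budget of 10 in all, crops included, one or two more only if the job needs it, and the job is handed in when it is done.

Besides the shell and the picture viewer there is one more tool, called after "Request:" in YAML: its name, and indented under it one key for each argument. drive_tool: Moves the arm, as the interface text tells. Its arguments: {"type":"object","properties":{"series":{"type":"array","items":{"type":"array"}},"squeeze":{"type":"number"}},"required":["series"]}

```bash
mkdir -p pics; ls; python3 - <<'E'
from rig import robot, optics
import cv2,numpy as np
for n in("scene","top"):
    cv2.imwrite(f"pics/{n}0.png",optics.grab_frame(n)); i=optics.camera_info(n)
    print(n,i)
print(robot.observe(),robot.pinch_z)
E
```

```text
pics
scene {'mtx': array([[474.46760898,   0.        , 311.43232473],
       [  0.        , 474.46760898, 200.85577788],
       [  0.        ,   0.        ,   1.        ]]), 'dist': array([0.0079077, 0.       , 0.       , 0.       , 0.       ]), 'world_to_cam': array([[ 0.73783793, -0.6749317 ,  0.00789875, -0.26512775],
       [-0.51980781, -0.57564305, -0.63121702,  0.32512982],
       [ 0.43057524,  0.46163002, -0.77556604,  1.04623689],
       [ 0.        ,  0.        ,  0.        ,  1.        ]])}
top {'mtx': array([[410.00906304,   0.        , 322.72448065],
       [  0.        , 410.00906304, 193.48391944],
       [  0.        ,   0.        ,   1.        ]]), 'dist': array([-0.08813037,  0.        ,  0.        ,  0.        ,  0.        ]), 'world_to_cam': array([[ 0.01923116, -0.99978153,  0.00818867,  0.05764801],
       [-0.98851407, -0.02024109, -0.14976725,  0.4397032 ],
       [ 0.14990028, -0.00521442, -0.98868737,  1.1790233 ],
       [ 0.        ,  0.        ,  0.        ,  1.        ]])}
{'time_s': 0.1, 'qpos': array([ 1.12457008e+00,  3.53565975e-01,  1.63404448e+00, -1.86477030e-05,
        1.15520156e+00, -2.39376861e-03]), 'dq': array([-0.00067932, -0.00119364, -0.00015678, -0.00117886,  0.0003906 ,
        0.00029768]), 'effort': array([-1.96650035e-04, -5.94899762e+01, -3.34939384e+01,  7.00114947e-02,
        1.81774300e-02, -2.91993740e-05]), 'tool_pos': array([0.26819016, 0.56404893, 0.21395337]), 'ee_rot': array([ 0.69018885, -0.15572107,  0.15554104, -0.68934555]), 'contact_force': array([ 0.42291531,  0.14125307, -0.91524232]), 'wrist_torque': array([-0.03375003, -0.02045606,  0.03841854]), 'opening': 1.0017997403955083} -0.0187
```

View pics/scene0.png

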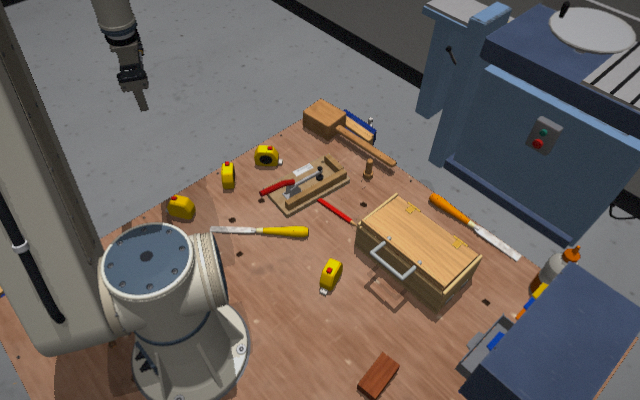

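View pics/top0.png

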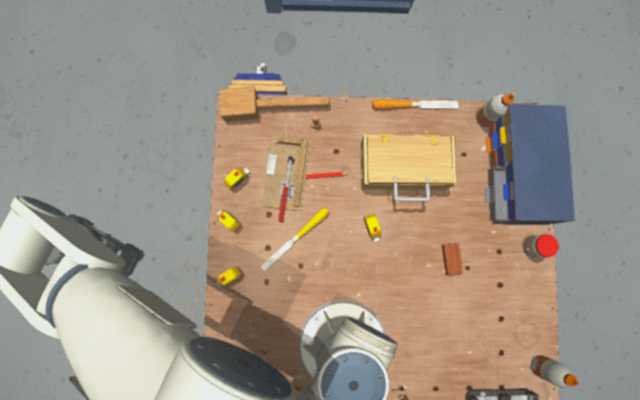

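Four tapes (yellow) in the top image: (236,178), (229,220), (230,276) and (373,227); the first looks farthest from the base. The box is at (408,160) with its bar at (411,198), and the dog is at (315,122). Next I'll take close crops and measure.

```bash
cat > h.py <<'E'
import cv2,numpy as np
from rig import robot,optics
def ray(n,px,z):
    i=optics.camera_info(n);M=np.array(i["world_to_cam"])
    u=cv2.undistortPoints(np.array([[px]],float),np.array(i["mtx"]),np.array(i["dist"]))[0,0]
    R=M[:3,:3];c=-R.T@M[:3,3];d=R.T@np.array([*u,1]);return np.round(c+d*(z-c[2])/d[2],4)
def pix(n,P):
    i=optics.camera_info(n);M=np.array(i["world_to_cam"])
    return cv2.projectPoints(np.array(P,float).reshape(-1,3),cv2.Rodrigues(M[:3,:3])[0],M[:3,3],np.array(i["mtx"]),np.array(i["dist"]))[0].reshape(-1,2).round(1)
def crop(im,x,y,w,h,s):return cv2.resize(im[y:y+h,x:x+w],None,fx=s,fy=s,interpolation=cv2.INTER_CUBIC)
E
python3 - <<'E'
from h import *
for p in((236,178),(229,220),(230,276),(373,227)):
    P=ray("top",p,.045);print(p,P,np.hypot(P[0],P[1]))
t=cv2.imread("pics/top0.png");s=cv2.imread("pics/scene0.png")
a=np.hstack([crop(t,211,153,50,50,8),crop(s,242,132,50,50,8)])
b=np.hstack([crop(t,355,125,107,85,3.738),crop(s,350,190,134,107,2.985)])
a=cv2.resize(a,(800,400))
cv2.imwrite("pics/c1.png",a);cv2.imwrite("pics/c2.png",crop(t,355,125,110,85,7)); cv2.imwrite("pics/c3.png",crop(s,350,190,134,120,5.9))
E
```

```text
(236, 178) [0.4776 0.3231 0.045 ] 0.5766241150004048
(229, 220) [0.3531 0.3373 0.045 ] 0.48831434547840186
(230, 276) [0.1928 0.3267 0.045 ] 0.37934776920393243
(373, 227) [ 0.3414 -0.0812  0.045 ] 0.35092363841724883Traceback (most recent call last):
  File "<stdin>", line 6, in <module>
    return _nx.concatenate(arrs, 1, dtype=dtype, casting=casting)
           ~~~~~~~~~~~~~~~^^^^^^^^^^^^^^^^^^^^^^^^^^^^^^^^^^^^^^^
ValueError: all the input array dimensions except for the concatenation axis must match exactly, but along dimension 0, the array at index 0 has size 318 and the array at index 1 has size 319
```

```bash
python3 - <<'E'
from h import *
t=cv2.imread("pics/top0.png");s=cv2.imread("pics/scene0.png")
cv2.imwrite("pics/c1.png",np.hstack([crop(t,211,153,50,50,8),crop(s,242,132,50,50,8)]))
cv2.imwrite("pics/c2.png",crop(t,355,125,110,85,7))
E
```

```text
(no output)
```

View pics/c1.png

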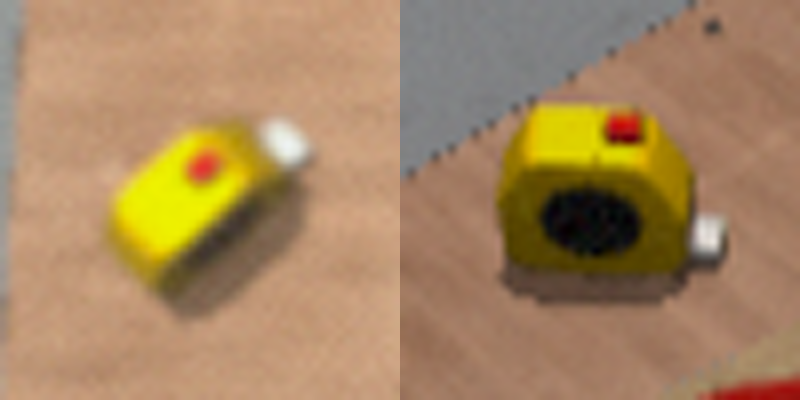

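View pics/c2.png

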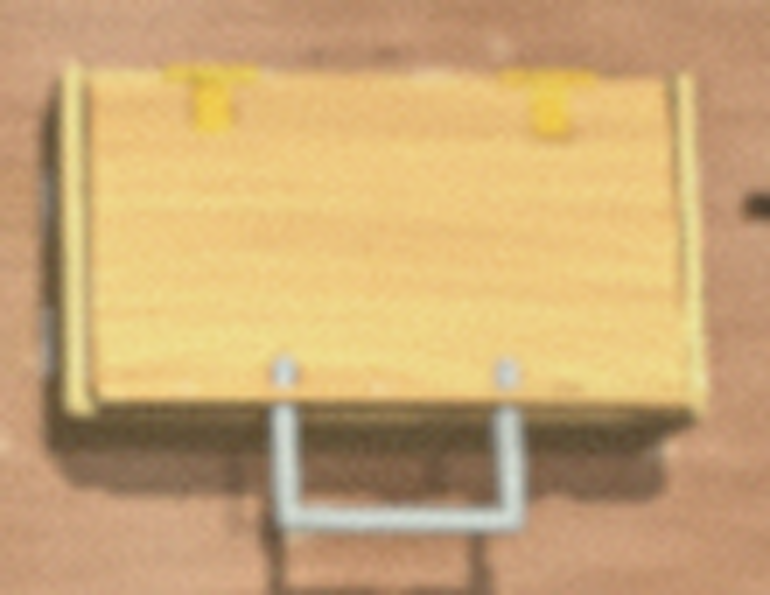

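The chosen tape at (236,178) has its button at (236.6,174) and its hook at (247,171). The box's wall corners and bar can be read clearly. Now I'll fit the poses.

```bash
python3 - <<'E'
from h import *
from scipy.optimize import minimize
# box
c=[(65,65),(692,75),(703,412),(68,412)]
W=np.array([ray("top",(355+a/7,125+b/7),.098) for a,b in c]);print(W);C=W.mean(0);print("box",C)
e=(W[0]-W[1])+(W[3]-W[2]);print("side dir yaw",np.arctan2(-e[0],e[1]), np.linalg.norm(W[0]-W[1]),np.linalg.norm(W[3]-W[0]))
for z in(.093,.1,.11):print("bar",z,ray("top",(355+286/7,125+518/7),z),ray("top",(355+512/7,125+518/7),z))
print("button",ray("top",(236.6,173.9),.066),"hook",ray("top",(247,171.1),.012),ray("scene",(280.5,161.4),.012))
# tape silhouette
masks={}
for n,(x,y) in{"top":(211,153),"scene":(242,132)}.items():
    im=cv2.imread(f"pics/{n}0.png");h=cv2.cvtColor(im,cv2.COLOR_BGR2HSV)
    m=((h[...,0]>22)&(h[...,0]<34)&(h[...,1]>190)).astype(np.uint8)
    k=np.zeros_like(m);k[y:y+(50 if n=="top" else 38),x:x+50]=1;m*=k
    cs=cv2.findContours(m,0,2)[0];hl=cv2.convexHull(max(cs,key=cv2.contourArea));m[:]=0;cv2.fillPoly(m,[hl],1);masks[n]=m;print(n,m.sum())
def model(p):
    x,y,a=p;pts=[]
    for t in(-.016,.016):
        for l,z in((-.0345,0),(.0345,0),(-.0345,.042),(.0345,.035),(-.025,.06),(.018,.06)):pts.append((t,l,z))
    pts=np.array(pts);R=np.array([[np.cos(a),-np.sin(a)],[np.sin(a),np.cos(a)]]);pts[:,:2]=pts[:,:2]@R.T+[x,y];return pts
def cost(p):
    s=0
    for n,m in masks.items():
        k=np.zeros((m.shape[0],m.shape[1]),np.uint8);h=cv2.convexHull((pix(n,model(p))*16).astype(np.int32));cv2.fillConvexPoly(k,h,1,8,4)
        s+=(k!=m).sum()
    return s
best=min((minimize(cost,[.477,.323,a],method="Nelder-Mead",options=dict(initial_simplex=[[.477,.323,a],[.485,.323,a],[.477,.331,a],[.477,.323,a+.15]])) for a in(-1.2,-.9,-.6,-.3,-2)),key=lambda r:r.fun);print(best.x,best.fun)
E
```

```text
[[ 0.6027 -0.0492  0.098 ]
 [ 0.6056 -0.3098  0.098 ]
 [ 0.464  -0.3095  0.098 ]
 [ 0.4584 -0.0507  0.098 ]]
box [ 0.532675 -0.1798    0.098   ]
side dir yaw 0.016363575884441067 0.26061613534084954 0.1443077960471991
bar 0.093 [ 0.4179 -0.1394  0.093 ] [ 0.4197 -0.2313  0.093 ]
bar 0.1 [ 0.4169 -0.1381  0.1   ] [ 0.4187 -0.2294  0.1   ]
bar 0.11 [ 0.4155 -0.1362  0.11  ] [ 0.4173 -0.2268  0.11  ]
button [0.4858 0.3175 0.066 ] hook [0.5057 0.2976 0.012 ] [0.5064 0.2953 0.012 ]
top 213
scene 442
[0.47848162 0.33154552 0.27250594] 275.0
```

```bash
python3 - <<'E'
from h import *
from scipy.optimize import minimize
masks={}
for n,(x,y) in{"top":(211,153),"scene":(242,132)}.items():
    im=cv2.imread(f"pics/{n}0.png");b,g,r=[im[...,i].astype(int) for i in range(3)]
    m=((g-b>40)&(b<60)).astype(np.uint8)
    k=np.zeros_like(m);k[y:y+(45 if n=="top" else 38),x+3:x+50]=1;m*=k
    cs=cv2.findContours(m,0,2)[0];hl=cv2.convexHull(max(cs,key=cv2.contourArea));m[:]=0;cv2.fillPoly(m,[hl],1);masks[n]=m;print(n,m.sum(),hl.reshape(-1,2).min(0),hl.reshape(-1,2).max(0))
def model(p):
    x,y,a=p;pts=[]
    for t in(-.016,.016):
        for l,z in((.0345,0),(-.0345,0),(.0345,.042),(-.0345,.035),(.025,.06),(-.018,.06)):pts.append((t,l,z))
    pts=np.array(pts);R=np.array([[np.cos(a),-np.sin(a)],[np.sin(a),np.cos(a)]]);pts[:,:2]=pts[:,:2]@R.T+[x,y];return pts
def cost(p):
    s=0
    for n,m in masks.items():
        k=np.zeros_like(m);cv2.fillConvexPoly(k,cv2.convexHull((pix(n,model(p))*16).astype(np.int32)),1,8,4)
        s+=(k!=m).sum()
    return s
best=min((minimize(cost,[.478,.3255,a],method="Nelder-Mead",options=dict(initial_simplex=[[.478,.3255,a],[.484,.3255,a],[.478,.331,a],[.478,.3255,a+.1]])) for a in(.4,.6,.75,.9,1.1)),key=lambda r:r.fun);print(best.x,best.fun)
s=cv2.imread("pics/scene0.png");S=crop(s,350,180,134,120,5.9)
hx=np.array([.6055,-.1825]);ux=np.array([1,.0164]);uy=np.array([-.0164,1])
for th,col in((0,(0,0,255)),(.1,(255,0,0)),(.2,(0,255,0))):
    P=[[*(hx-ux*.187*np.cos(th)+uy*v),.093+.187*np.sin(th)] for v in(-.045,.045)]
    q=(pix("scene",P)-[350,180])*5.9;cv2.line(S,tuple(map(int,q[0])),tuple(map(int,q[1])),col,1)
cv2.imwrite("pics/c4.png",S)
E
```

```text
top 272 [225 169] [246 188]
scene 462 [254 145] [278 165]
[0.47797039 0.3267473  0.82463724] 202.0
```

View pics/c4.png

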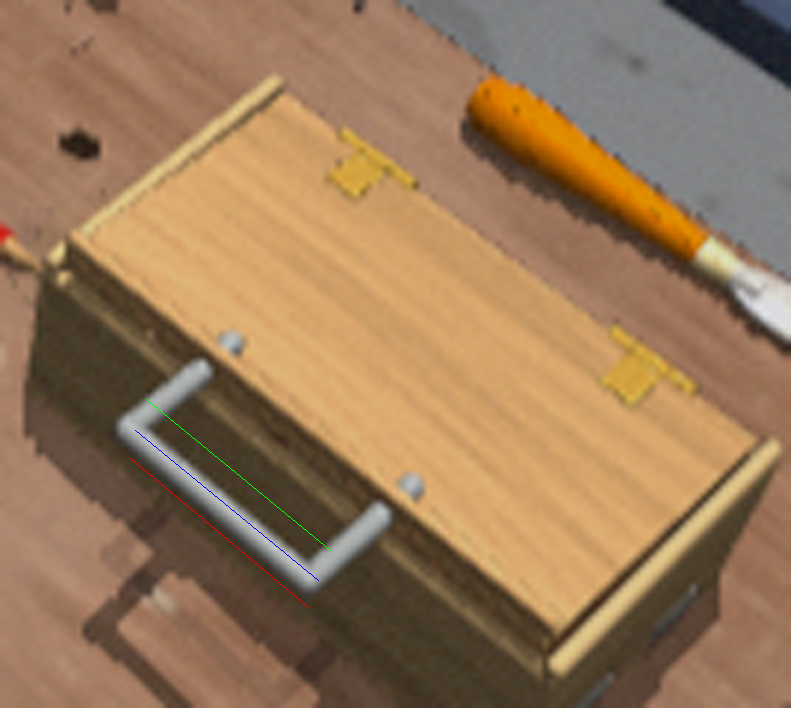

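```bash
cat >> h.py <<'E'
from scipy.spatial.transform import Rotation as Ro
def plan(P,jaw=None,show=True):
    """rest to P in tool axes (after turning to jaw yaw), mm"""
    o=robot.observe();R=Ro.from_quat(o["ee_rot"]);A=R.as_matrix();z=A[:,2];yaw=np.arctan2(z[1],z[0]);t=0
    if jaw is not None:
        t=-((jaw-yaw+np.pi/2)%np.pi-np.pi/2); R2=R*Ro.from_rotvec([0,t,0])
    else:R2=R
    d=np.array(P)-o["tool_pos"]
    print("t",round(o["time_s"],2),"pos",o["tool_pos"].round(4),"y",A[:,1].round(3),"jaw",yaw.round(3),"turn",round(t,3),"now-axes",(R.inv().apply(d)*1e3).round(1),"turned-axes",(R2.inv().apply(d)*1e3).round(1),"F",np.round(o["contact_force"],1),"op",round(o["opening"]*91.9,1),"q6",o["qpos"][5].round(2))
E
python3 -c "
from h import *
plan([.4165,-.183,.20],.0164)"
```

```text
t 0.1 pos [0.2682 0.564  0.214 ] y [-0.001 -0.001 -1.   ] jaw 1.127 turn 1.111 now-axes [ 454.7   14.7 -611. ] turned-axes [749.4  14.7 136. ] F [ 0.4  0.1 -0.9] op 92.1 q6 -0.0
```

Request:
drive_tool:
  series:
    - [50,[0,0,0],0.123]
    - [50,[0,0,0],0.123]
    - [50,[0,0,0],0.123]
    - [50,[0,0,0],0.123]
    - [50,[0,0,0],0.123]
    - [50,[0,0,0],0.123]
    - [50,[0,0,0],0.123]
    - [50,[0,0,0],0.123]
    - [50,[0,0,0],0.123]

```text
time_s: 0.85
tool_pos: [0.2669, 0.5615, 0.2099]
ee_rot: [0.503, -0.498, 0.501, -0.498]
contact_force: [-0.6, -0.4, 0.4]
opening: 0.541
```

```bash
python3 -c "
from h import *
plan([.4165,-.183,.20],.0164)"
```

```text
t 0.85 pos [0.2669 0.5615 0.2099] y [-0.004 -0.008 -1.   ] jaw 0.002 turn -0.014 now-axes [744.7  15.3 148.2] turned-axes [746.8  15.3 137.4] F [-0.6 -0.4  0.4] op 49.7 q6 1.12
```

Request:
drive_tool:
  series:
    - [40,[37,-1,7],-0.014]
    - [40,[37,-1,7],0]
    - [40,[37,-1,7],0]
    - [40,[37,-1,7],0]
    - [40,[37,-1,7],0]
    - [40,[37,-1,7],0]
    - [40,[37,-1,7],0]
    - [40,[37,-1,7],0]
    - [40,[37,-1,7],0]
    - [40,[37,-1,7],0]
    - [40,[37,-1,7],0]
    - [40,[37,-1,7],0]
    - [40,[37,-1,7],0]
    - [40,[37,-1,7],0]
    - [40,[37,-1,7],0]
    - [40,[37,-1,7],0]
    - [40,[37,-1,7],0]
    - [40,[37,-1,7],0]

```text
time_s: 2.35
tool_pos: [0.3949, -0.1283, 0.2298]
ee_rot: [0.507, -0.495, 0.498, -0.5]
contact_force: [0.2, 0.4, -0.8]
opening: 0.436
```

```bash
python3 -c "
from h import *
plan([.4165,-.183,.15],.0164)"
```

```text
t 2.35 pos [ 0.3949 -0.1283  0.2298] y [-0.004 -0.01  -1.   ] jaw 0.015 turn -0.001 now-axes [54.2 80.3 21.1] turned-axes [54.3 80.3 21. ] F [ 0.2  0.4 -0.8] op 40.1 q6 -0.32
```

Request:
drive_tool:
  series:
    - [32,[27,20,10.5],0]
    - [32,[27,20,10.5],0]
    - [32,[0,20,0],0]
    - [32,[0,20,0],0]
    - [32,[0,0,0],0]

```text
time_s: 2.77
tool_pos: [0.4193, -0.1953, 0.1489]
ee_rot: [0.504, -0.494, 0.502, -0.499]
contact_force: [-0.4, 0.3, -0.3]
opening: 0.346
```

```bash
python3 - <<'E'
from h import *
plan([.4165,-.183,.094],.0164)
s=optics.grab_frame("scene");t=optics.grab_frame("top")
cv2.imwrite("pics/v1.png",np.vstack([crop(s,350,200,110,80,5)[:, :550],crop(t,365,160,110,40,5)[:, :550]]))
E
```

```text
t 2.77 pos [ 0.4193 -0.1953  0.1489] y [ 0.002 -0.014 -1.   ] jaw 0.006 turn -0.01 now-axes [-13.   54.7  -2.8] turned-axes [-13.1  54.7  -2.7] F [-0.4  0.3 -0.3] op 31.8 q6 -0.43
```

View pics/v1.png

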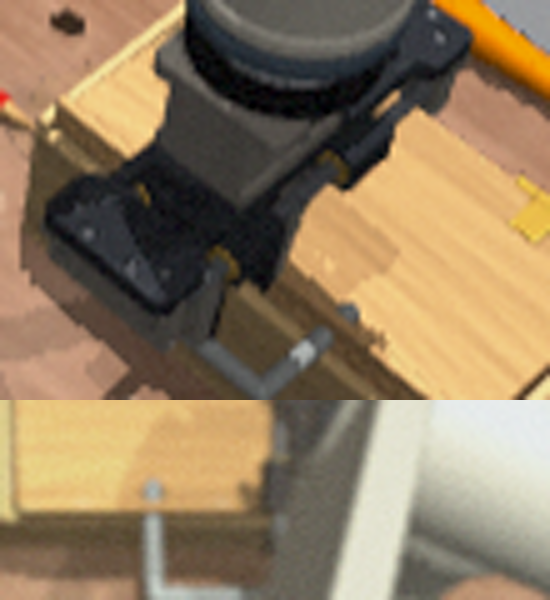

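The gripper is over the bar with the jaws along the box's x. I'll descend astride it.

Request:
drive_tool:
  series:
    - [25,[-7,0,-2],-0.01]
    - [25,[-6,10,-1],0]
    - [25,[0,15,0],0]
    - [25,[0,15,0],0]
    - [25,[0,14,0],0]
    - [25,[0,0,0],0]

```text
time_s: 3.37
tool_pos: [0.4211, -0.1791, 0.1012]
ee_rot: [0.506, -0.486, 0.503, -0.505]
contact_force: [-0.1, 0.8, -0.6]
opening: 0.271
```

```bash
python3 -c "
from h import *
plan([.4165,-.183,.094],.0164)"
```

```text
t 3.37 pos [ 0.4211 -0.1791  0.1012] y [ 0.016 -0.019 -1.   ] jaw 0.023 turn 0.007 now-axes [ 3.7  7.2 -4.8] turned-axes [ 3.7  7.2 -4.8] F [-0.1  0.8 -0.6] op 24.9 q6 -0.41
```

Request:
drive_tool:
  series:
    - [25,[2,4,-4],0]
    - [25,[0,4,-3],0]
    - [25,[0,0,0],0]

```text
time_s: 3.62
tool_pos: [0.4144, -0.18, 0.0941]
ee_rot: [0.507, -0.484, 0.503, -0.506]
contact_force: [-0.1, 0.1, -0.2]
opening: 0.273
```

Request:
drive_tool:
  series:
    - [0,[0,0,0],0]
    - [0,[0,0,0],0]
    - [0,[0,0,0],0]
    - [0,[0,0,0],0]
    - [0,[0,0,0],0]
    - [0,[0,0,0],0]
  squeeze: 20

```text
time_s: 4.12
tool_pos: [0.4194, -0.1802, 0.0975]
ee_rot: [-0.504, 0.482, -0.507, 0.508]
contact_force: [1.4, 1.5, -2.7]
opening: 0.102
```

```bash
python3 -c "
from h import *
plan([.4165,-.183,.094],.0164)"
```

```text
t 4.12 pos [ 0.4194 -0.1802  0.0975] y [ 0.029 -0.02  -0.999] jaw 0.023 turn 0.007 now-axes [ 2.7  3.4 -3. ] turned-axes [ 2.7  3.4 -3. ] F [ 1.4  1.5 -2.7] op 9.4 q6 -0.42
```

Request:
drive_tool:
  series:
    - [0,[0,-11,1.5],0]
    - [0,[0,-11,2],0]
    - [0,[0,-11,2.6],0]
    - [0,[0,-10.7,3.3],0]
    - [0,[0,-10.5,4],0]
    - [0,[0,-10.3,4.5],0]
    - [0,[0,-10,5],0]
    - [0,[0,-9.6,5.7],0]
  squeeze: 25

```text
time_s: 4.78
tool_pos: [0.4513, -0.1799, 0.1862]
ee_rot: [0.501, -0.478, 0.511, -0.509]
contact_force: [8.6, -0.6, -8.9]
opening: 0.099
```

```bash
cat >> h.py <<'E'
def flap(H=(.606,.093),d=.015):
    o=robot.observe();A=Ro.from_quat(o["ee_rot"]).as_matrix();b=o["tool_pos"]-A[:,1]*d
    x=H[0]-b[0];z=b[2]-H[1];print("th",np.arctan2(z,x).round(3),"r",np.hypot(x,z).round(4))
E
python3 -c "
from h import *
plan([.606,-.183,.265],.0164);flap()"
```

```text
t 4.78 pos [ 0.4513 -0.1799  0.1862] y [ 0.041 -0.024 -0.999] jaw 0.021 turn 0.004 now-axes [  8.1 -72.2 157.7] turned-axes [  7.4 -72.2 157.7] F [ 8.6 -0.6 -8.9] op 9.1 q6 -0.39
th 0.608 r 0.1893
```

Request:
drive_tool:
  series:
    - [0,[0,-8.5,7.3],0]
    - [0,[0,-8.2,7.8],0]
    - [0,[0,-7.6,8.2],0]
    - [0,[0,-7.2,8.6],0]
    - [0,[0,-6.6,9],0]
    - [0,[0,-6.1,9.3],0]
    - [0,[0,-5.6,9.7],0]
    - [0,[0,-5,10],0]

```text
time_s: 5.45
tool_pos: [0.5195, -0.179, 0.2485]
ee_rot: [0.504, -0.48, 0.51, -0.506]
contact_force: [-1.5, -3.3, -1.2]
opening: 0.095
```

```bash
python3 -c "
from h import *
plan([.606,-.183,.265],.0164);flap()"
```

```text
t 5.45 pos [ 0.5195 -0.179   0.2485] y [ 0.032 -0.027 -0.999] jaw 0.02 turn 0.004 now-axes [  6.2 -13.6  86.8] turned-axes [  5.8 -13.6  86.9] F [-1.5 -3.3 -1.2] op 8.8 q6 -0.34
th 1.099 r 0.1914
```

Request:
drive_tool:
  series:
    - [0,[0,-4.2,10.3],0]
    - [0,[0,-3.6,10.4],0]
    - [0,[0,-3,10.5],0]
    - [0,[0,-2.4,10.6],0]
    - [0,[0,-1.8,10.8],0]
    - [0,[0,-1.2,10.9],0]
    - [0,[0,-0.6,11],0]
    - [0,[0,0,11],0]
    - [0,[0,0.5,9],0]
    - [0,[0,0,0],0]
    - [0,[0,0,0],0]
    - [0,[0,0,0],0]

```text
time_s: 6.45
tool_pos: [0.6216, -0.1778, 0.2713]
ee_rot: [0.506, -0.481, 0.509, -0.503]
contact_force: [-0.8, -2.2, -0.9]
opening: 0.097
```

```bash
python3 -c "
from h import *
plan([.606,-.183,.265],.0164);flap()"
```

```text
t 6.45 pos [ 0.6216 -0.1778  0.2713] y [ 0.026 -0.031 -0.999] jaw 0.021 turn 0.004 now-axes [  4.7   6.  -15.9] turned-axes [  4.7   6.  -15.9] F [-0.8 -2.2 -0.9] op 8.9 q6 -0.28
th 1.65 r 0.1939
```

Request:
drive_tool:
  series:
    - [22,[0,0,0],0]
    - [22,[0,0,0],0]
    - [22,[0,0,0],0]
    - [22,[0,-15,0],0]
    - [22,[0,-25,0],0]
    - [22,[0,-30,0],0]
    - [22,[0,-10,-20],0]
    - [50,[-36,0,-20],0]
    - [60,[-40,0,-10],0]
    - [60,[-40,0,0],0]
    - [60,[-40,0,0],0]
    - [60,[-40,0,0],0]
    - [60,[-40,0,0],0]

```text
time_s: 7.53
tool_pos: [0.5617, 0.0625, 0.3501]
ee_rot: [0.5, -0.482, 0.514, -0.504]
contact_force: [1.3, 0.8, 0.4]
opening: 0.647
```

```bash
python3 - <<'E'
from h import *
plan([.478,.326,.13],.8246)
s=optics.grab_frame("scene");t=optics.grab_frame("top")
cv2.imwrite("pics/v2.png",np.hstack([crop(s,340,150,150,155,2.66)[:412],cv2.resize(crop(t,355,90,107,110,3.745),(400,412))]))
cv2.imwrite("pics/top2.png",t);cv2.imwrite("pics/scene2.png",s)
E
```

```text
t 7.53 pos [0.5617 0.0625 0.3501] y [ 0.036 -0.028 -0.999] jaw 0.009 turn -0.816 now-axes [-270.2  209.5  -89.1] turned-axes [-250.1  209.5  135.7] F [1.3 0.8 0.4] op 59.5 q6 0.13
```

View pics/v2.png

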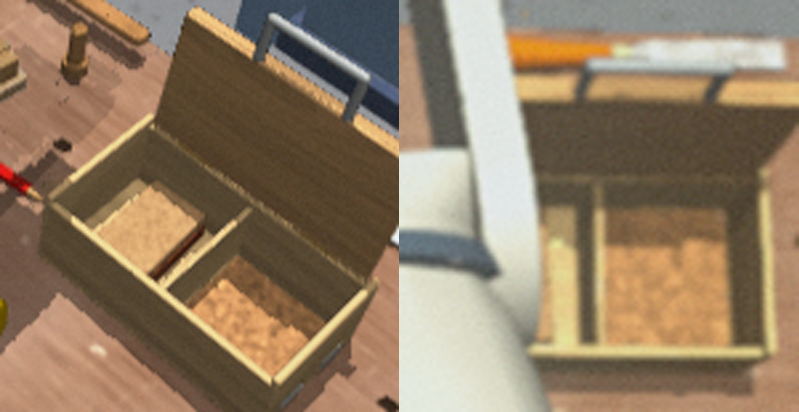

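Flap stands upright; the cork bay is the right-hand one (world −y), the sanding block is in the left. Next, the tape.

Request:
drive_tool:
  series:
    - [75,[0,0,0],-0.117]
    - [75,[0,0,0],-0.117]
    - [75,[0,0,0],-0.117]
    - [75,[0,0,0],-0.117]
    - [75,[0,0,0],-0.117]
    - [75,[0,0,0],-0.117]
    - [75,[0,0,0],-0.117]
    - [75,[-25,9,13.5],0]
    - [75,[-25,9,13.5],0]
    - [75,[-25,9,13.5],0]
    - [75,[-25,9,13.5],0]
    - [75,[-25,9,13.5],0]
    - [75,[-25,9,13.5],0]
    - [75,[-25,9,13.5],0]
    - [75,[-25,9,13.5],0]
    - [75,[-25,9,13.5],0]
    - [75,[-25,9,13.5],0]

```text
time_s: 9.05
tool_pos: [0.4596, 0.3266, 0.2515]
ee_rot: [0.666, -0.223, 0.261, -0.663]
contact_force: [-0.2, -0.6, -0.0]
opening: 0.817
```

```bash
python3 - <<'E'
from h import *
plan([.478,.326,.13],.8246)
E
```

```text
t 9.05 pos [0.4596 0.3266 0.2515] y [ 0.05  -0.022 -0.999] jaw 0.872 turn 0.047 now-axes [  8.1 122.2   9.6] turned-axes [  7.6 122.2   9.9] F [-0.2 -0.6 -0. ] op 75.1 q6 -0.21
```

Request:
drive_tool:
  series:
    - [75,[4,25,5],0.047]
    - [75,[4,30,5],0]
    - [75,[0,30,0],0]
    - [75,[0,20,0],0]
    - [75,[0,0,0],0]

```text
time_s: 9.47
tool_pos: [0.4774, 0.3311, 0.1442]
ee_rot: [-0.657, 0.237, -0.276, 0.66]
contact_force: [-1.4, -1.1, 0.6]
opening: 0.816
```

```bash
python3 - <<'E'
from h import *
plan([.478,.326,.028],.8246)
s=optics.grab_frame("scene");t=optics.grab_frame("top")
cv2.imwrite("pics/v3.png",np.hstack([crop(s,225,110,80,80,5),crop(t,196,138,80,80,5)]))
E
```

```text
t 9.47 pos [0.4774 0.3311 0.1442] y [ 0.053 -0.017 -0.998] jaw 0.828 turn 0.004 now-axes [ -1.9 116.1  -6. ] turned-axes [ -1.9 116.1  -6. ] F [-1.4 -1.1  0.6] op 74.9 q6 -0.16
```

View pics/v3.png

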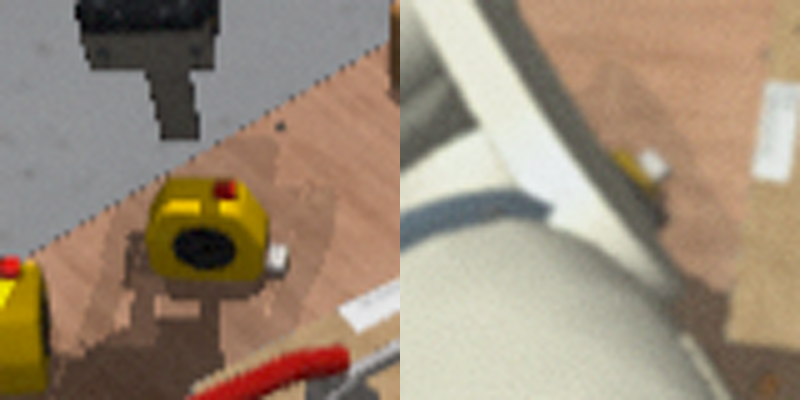

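Request:
drive_tool:
  series:
    - [75,[-1,20,-3],0]
    - [75,[-1,20,-3],0]
    - [75,[0,20,0],0]
    - [75,[0,20,0],0]
    - [75,[0,16,0],0]
    - [75,[0,0,0],0]

```text
time_s: 10.07
tool_pos: [0.4882, 0.3319, 0.0626]
ee_rot: [-0.649, 0.233, -0.282, 0.667]
contact_force: [-0.8, -0.8, 0.1]
opening: 0.815
```

```bash
python3 - <<'E'
from h import *
plan([.478,.326,.028],.8246)
E
```

```text
t 10.07 pos [0.4882 0.3319 0.0626] y [ 0.073 -0.002 -0.997] jaw 0.826 turn 0.001 now-axes [ -5.4  33.8 -12.9] turned-axes [ -5.4  33.8 -12.9] F [-0.8 -0.8  0.1] op 74.9 q6 -0.16
```

Request:
drive_tool:
  series:
    - [75,[-3,0,-7],0]
    - [75,[-3,0,-7],0]
    - [75,[0,8,-1],0]
    - [75,[0,9,-1],0]
    - [75,[0,9,-1],0]
    - [75,[0,8,-1],0]
    - [75,[0,0,0],0]

```text
time_s: 10.65
tool_pos: [0.477, 0.3244, 0.0329]
ee_rot: [-0.646, 0.231, -0.285, 0.67]
contact_force: [-0.6, -0.4, 0.7]
opening: 0.814
```

```bash
python3 - <<'E'
from h import *
plan([.478,.326,.028],.8246)
E
```

```text
t 10.65 pos [0.477  0.3244 0.0329] y [ 0.083  0.004 -0.997] jaw 0.826 turn 0.001 now-axes [-0.7  4.9  1.6] turned-axes [-0.7  4.9  1.6] F [-0.6 -0.4  0.7] op 74.8 q6 -0.15
```

Request:
drive_tool:
  series:
    - [75,[0,6,0.5],0]
    - [75,[0,6,0.5],0]
    - [75,[0,0,0],0]
    - [20,[0,0,0],0]
    - [20,[0,0,0],0]
    - [20,[0,0,0],0]
    - [20,[0,0,0],0]
    - [20,[0,0,0],0]
    - [20,[0,0,0],0]
    - [20,[0,0,0],0]
    - [20,[0,0,0],0]
  squeeze: 30

```text
time_s: 11.57
tool_pos: [0.48, 0.3261, 0.0195]
ee_rot: [-0.645, 0.231, -0.285, 0.67]
contact_force: [-0.0, 0.2, -2.5]
opening: 0.345
```

```bash
python3 - <<'E'
from h import *
plan([.478,.326,.028],.8246)
E
```

```text
t 11.57 pos [0.48   0.3261 0.0195] y [ 0.084  0.005 -0.996] jaw 0.826 turn 0.001 now-axes [-0.8 -8.7 -0.9] turned-axes [-0.8 -8.7 -0.9] F [-0.   0.2 -2.5] op 31.7 q6 -0.14
```

Gripped at 31.7 mm. I'll lift, turn and carry.

Request:
drive_tool:
  series:
    - [20,[0,-20,0],0]
    - [20,[0,-25,0],0]
    - [20,[0,-30,0],0]
    - [20,[0,-30,0],0]
    - [20,[0,-30,0],0]
    - [20,[0,-30,0],0]
    - [20,[0,-25,0],0]
    - [20,[0,0,0],-0.109]
    - [20,[0,0,0],-0.109]
    - [20,[0,0,0],-0.109]
    - [20,[0,0,0],-0.109]
    - [20,[0,0,0],-0.109]
    - [20,[0,0,0],-0.109]
    - [20,[0,0,0],-0.109]

```text
time_s: 12.73
tool_pos: [0.4565, 0.3199, 0.2141]
ee_rot: [0.709, 0.042, 0.008, -0.704]
contact_force: [0.0, -0.2, -2.6]
opening: 0.351
```

```bash
python3 - <<'E'
from h import *
plan([.533,-.243,.20],1.587)
E
```

```text
t 12.73 pos [0.4565 0.3199 0.2141] y [ 0.071 -0.004 -0.997] jaw 1.618 turn 0.031 now-axes [  48.6   22.  -565.7] turned-axes [  65.9   22.  -564. ] F [ 0.  -0.2 -2.6] op 32.2 q6 -0.95
```

Request:
drive_tool:
  series:
    - [20,[2,0,-20],0.031]
    - [20,[3.5,0,-28],0]
    - [20,[3.5,0,-30],0]
    - [20,[3.5,0,-30],0]
    - [20,[3.5,0,-30],0]
    - [20,[3.5,0,-30],0]
    - [20,[3.5,0,-30],0]
    - [20,[3.5,0,-30],0]
    - [20,[3.5,0,-30],0]
    - [20,[3.5,0,-30],0]
    - [20,[3.5,0,-30],0]
    - [20,[3.5,0,-30],0]
    - [20,[3.5,0,-30],0]
    - [20,[3.5,0,-30],0]
    - [20,[3.5,0,-30],0]
    - [20,[3.5,0,-30],0]
    - [20,[3.5,0,-30],0]
    - [20,[3.5,0,-30],0]
    - [20,[2,0,-20],0]
    - [20,[0,0,0],0]

```text
time_s: 14.4
tool_pos: [0.5235, -0.2525, 0.2149]
ee_rot: [0.709, 0.028, 0.008, -0.704]
contact_force: [-0.1, 0.0, -3.2]
opening: 0.347
```

```bash
python3 - <<'E'
from h import *
plan([.530,-.243,.03],1.587)
E
```

```text
t 14.4 pos [ 0.5235 -0.2525  0.2149] y [ 0.052 -0.006 -0.999] jaw 1.599 turn 0.012 now-axes [ -2.8 185.   10.7] turned-axes [ -3.  185.   10.6] F [-0.1  0.  -3.2] op 31.9 q6 -2.07
```

Request:
drive_tool:
  series:
    - [20,[-1,15,5],0.012]
    - [20,[-1,20,5],0]
    - [20,[0,25,0],0]
    - [20,[0,25,0],0]
    - [20,[0,25,0],0]
    - [20,[0,15,0],0]
    - [20,[0,0,0],0]

```text
time_s: 14.98
tool_pos: [0.5247, -0.2408, 0.0847]
ee_rot: [0.708, 0.021, 0.013, -0.705]
contact_force: [0.4, 0.5, -2.3]
opening: 0.342
```

```bash
python3 - <<'E'
from h import *
plan([.530,-.243,.03],1.587)
s=optics.grab_frame("scene")
cv2.imwrite("pics/v4.png",crop(s,370,150,130,150,4))
E
```

```text
t 14.98 pos [ 0.5247 -0.2408  0.0847] y [ 0.049 -0.004 -0.999] jaw 1.582 turn -0.005 now-axes [ 2.6 54.9 -2. ] turned-axes [ 2.6 54.9 -2. ] F [ 0.4  0.5 -2.3] op 31.5 q6 -2.04
```

View pics/v4.png

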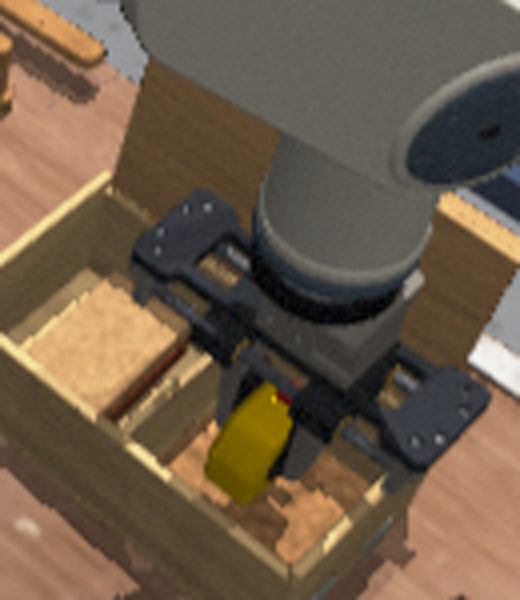

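Request:
drive_tool:
  series:
    - [20,[1,15,-1],0]
    - [20,[1,15,-1],0]
    - [20,[0,10,0],0]
    - [20,[0,5,0],0]
    - [20,[0,3,0],0]
    - [20,[0,2,0],0]
    - [20,[0,0,0],0]

```text
time_s: 15.62
tool_pos: [0.5324, -0.2426, 0.0404]
ee_rot: [0.709, 0.024, 0.015, -0.705]
contact_force: [0.4, 0.3, -1.4]
opening: 0.341
```

```bash
python3 - <<'E'
from h import *
plan([.530,-.243,.03],1.587)
E
```

```text
t 15.62 pos [ 0.5324 -0.2426  0.0404] y [ 0.055 -0.006 -0.998] jaw 1.584 turn -0.003 now-axes [-3.  10.3 -0.3] turned-axes [-3.  10.3 -0.3] F [ 0.4  0.3 -1.4] op 31.4 q6 -2.05
```

Request:
drive_tool:
  series:
    - [20,[0,4,0],0]
    - [20,[0,3,0],0]
    - [20,[0,3,0],0]
    - [20,[0,2,0],0]
    - [20,[0,0,0],0]

```text
time_s: 16.03
tool_pos: [0.5343, -0.2433, 0.0294]
ee_rot: [0.71, 0.025, 0.016, -0.704]
contact_force: [-0.1, -0.3, -1.9]
opening: 0.341
```

```bash
python3 - <<'E'
from h import *
plan([.530,-.243,.03],1.587)
E
```

```text
t 16.03 pos [ 0.5343 -0.2433  0.0294] y [ 0.058 -0.007 -0.998] jaw 1.584 turn -0.003 now-axes [-4.3 -0.9  0.3] turned-axes [-4.3 -0.9  0.3] F [-0.1 -0.3 -1.9] op 31.3 q6 -2.05
```

Request:
drive_tool:
  series:
    - [20,[0,2,0],0]
    - [20,[0,2,0],0]
    - [20,[0,0,0],0]

```text
time_s: 16.28
tool_pos: [0.5351, -0.2436, 0.0298]
ee_rot: [0.71, 0.025, 0.016, -0.704]
contact_force: [0.4, 0.2, -3.1]
opening: 0.344
```

```bash
python3 - <<'E'
from h import *
plan([.530,-.243,.03],1.587)
E
```

```text
t 16.28 pos [ 0.5351 -0.2436  0.0298] y [ 0.059 -0.007 -0.998] jaw 1.583 turn -0.004 now-axes [-5.1 -0.5  0.6] turned-axes [-5.1 -0.5  0.6] F [ 0.4  0.2 -3.1] op 31.6 q6 -2.05
```

Request:
drive_tool:
  series:
    - [20,[0,4,0],0]
    - [20,[0,4,0],0]

```text
time_s: 16.45
tool_pos: [0.5373, -0.2439, 0.0268]
ee_rot: [0.71, 0.026, 0.018, -0.704]
contact_force: [-13.2, 7.6, 43.0]
opening: 0.349
```

```bash
python3 - <<'E'
from h import *
plan([.530,-.243,.03],1.587)
E
```

```text
t 16.45 pos [ 0.5373 -0.2439  0.0268] y [ 0.062 -0.008 -0.998] jaw 1.582 turn -0.005 now-axes [-7.1 -3.7  1. ] turned-axes [-7.1 -3.7  1. ] F [-13.2   7.6  43. ] op 32.1 q6 -2.05
```

Request:
drive_tool:
  series:
    - [20,[0,-2,0],0]
    - [48,[0,0,0],0]
    - [48,[0,0,0],0]
    - [48,[0,0,0],0]
    - [48,[0,0,0],0]
    - [48,[1,-8,0],0]
    - [48,[1,-15,0],0]
    - [48,[1,-25,0],0]
    - [48,[1,-30,0],0]
    - [48,[0,-40,0],0]
    - [48,[0,-40,0],0]
    - [48,[0,-40,0],0]
    - [48,[0,-40,0],0]
    - [48,[0,-40,0],0]
    - [48,[0,-40,0],0]

```text
time_s: 17.7
tool_pos: [0.5165, -0.2391, 0.352]
ee_rot: [0.707, 0.02, 0.012, -0.707]
contact_force: [1.7, 0.0, -0.8]
opening: 0.521
```

```bash
python3 - <<'E'
from h import *
plan([.619,-.183,.36],.0164)
s=optics.grab_frame("scene");t=optics.grab_frame("top")
cv2.imwrite("pics/v5.png",np.hstack([crop(s,340,140,150,155,2.66)[:412],cv2.resize(crop(t,355,90,107,110,3.745),(400,412))]))
E
```

```text
t 17.7 pos [ 0.5165 -0.2391  0.352 ] y [ 0.046 -0.001 -0.999] jaw 1.582 turn 1.565 now-axes [103.3  -3.3  55. ] turned-axes [-54.4  -3.3 103.6] F [ 1.7  0.  -0.8] op 47.8 q6 -2.03
```

View pics/v5.png

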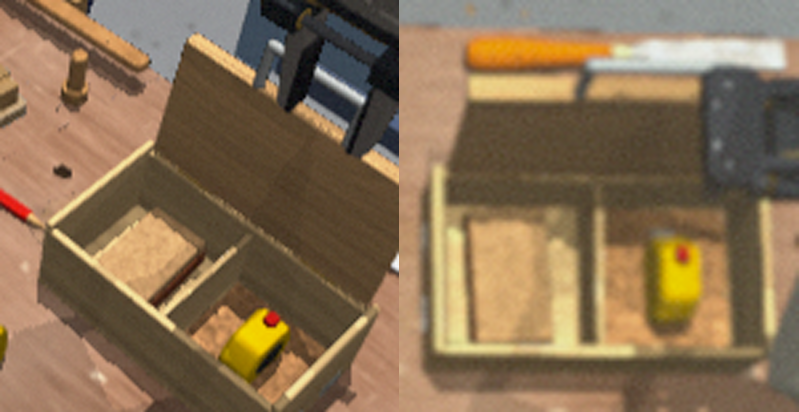

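Tape stands in the cork bay and the sanding block is unmoved. I'll turn back and re-grip the bar.

Request:
drive_tool:
  series:
    - [30,[0,0,0],0.12]
    - [30,[0,0,0],0.12]
    - [30,[0,0,0],0.12]
    - [30,[0,0,0],0.12]
    - [30,[0,0,0],0.12]
    - [30,[0,0,0],0.12]
    - [30,[0,0,0],0.12]
    - [30,[0,0,0],0.12]
    - [30,[0,0,0],0.12]
    - [30,[0,0,0],0.12]
    - [30,[0,0,0],0.12]
    - [30,[0,0,0],0.12]
    - [30,[0,0,0],0.12]

```text
time_s: 18.88
tool_pos: [0.5164, -0.2391, 0.3544]
ee_rot: [0.478, -0.495, 0.523, -0.503]
contact_force: [-0.4, 0.7, -0.5]
opening: 0.328
```

```bash
python3 - <<'E'
from h import *
print(ray("top",(404.5,108.7),.279))
plan([.620,-.183,.31],.0164)
E
```

```text
[ 0.6151 -0.1284  0.279 ]
t 18.88 pos [ 0.5164 -0.2391  0.3544] y [ 0.052 -0.004 -0.999] jaw -0.037 turn -0.054 now-axes [-60.   49.5  99. ] turned-axes [-54.6  49.5 102.1] F [-0.4  0.7 -0.5] op 30.1 q6 -0.41
```

Request:
drive_tool:
  series:
    - [32,[-14,0,25],-0.054]
    - [32,[-14,0,25],0]
    - [32,[-14,0,26],0]
    - [32,[-13,0,24],0]
    - [32,[0,20,0],0]
    - [32,[0,20,0],0]
    - [32,[0,0,0],0]

```text
time_s: 19.47
tool_pos: [0.6211, -0.1814, 0.3147]
ee_rot: [-0.491, 0.485, -0.511, 0.513]
contact_force: [-0.6, 0.1, -0.5]
opening: 0.353
```

```bash
python3 - <<'E'
from h import *
plan([.6185,-.183,.265],.0164)
t=optics.grab_frame("top");s=optics.grab_frame("scene")
cv2.imwrite("pics/v6.png",np.hstack([crop(s,400,110,80,80,5),crop(t,365,75,80,80,5)]))
E
```

```text
t 19.47 pos [ 0.6211 -0.1814  0.3147] y [ 0.048 -0.003 -0.999] jaw 0.007 turn -0.009 now-axes [ 1.3 49.5 -5. ] turned-axes [ 1.3 49.5 -5. ] F [-0.6  0.1 -0.5] op 32.4 q6 -0.3
```

View pics/v6.png

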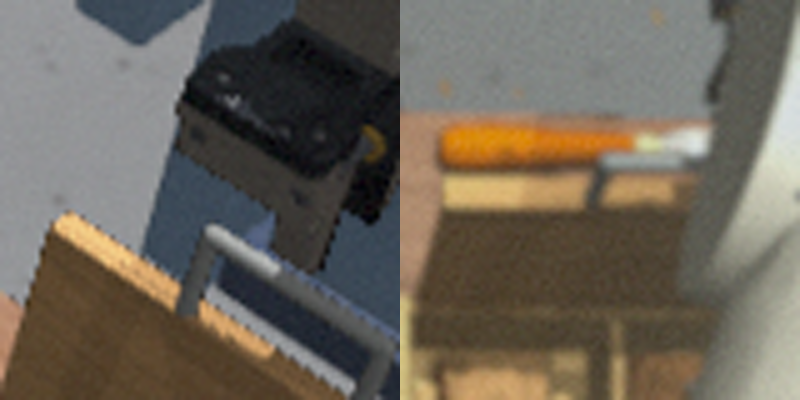

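Request:
drive_tool:
  series:
    - [32,[0,12,-2],0]
    - [32,[0,14,-2],0]
    - [32,[0,14,-1],0]
    - [32,[0,12,-1],0]
    - [32,[0,0,0],0]

```text
time_s: 19.98
tool_pos: [0.6184, -0.1846, 0.2678]
ee_rot: [0.488, -0.482, 0.515, -0.514]
contact_force: [-1.1, 0.7, -0.5]
opening: 0.349
```

```bash
python3 - <<'E'
from h import *
print(ray("top",(407.4,107.6),.279))
plan([.6185,-.183,.265],.0164)
E
```

```text
[ 0.6181 -0.1356  0.279 ]
t 19.98 pos [ 0.6184 -0.1846  0.2678] y [ 0.058 -0.007 -0.998] jaw 0.005 turn -0.012 now-axes [-1.7  2.8 -0.1] turned-axes [-1.7  2.8 -0.1] F [-1.1  0.7 -0.5] op 32.1 q6 -0.31
```

Request:
drive_tool:
  series:
    - [0,[0,4,0],0]
    - [0,[0,0,0],0]
    - [0,[0,0,0],0]
    - [0,[0,0,0],0]
    - [0,[0,0,0],0]
    - [0,[0,0,0],0]
  squeeze: 20

```text
time_s: 20.48
tool_pos: [0.619, -0.1854, 0.2652]
ee_rot: [0.488, -0.482, 0.516, -0.514]
contact_force: [0.6, -0.5, -4.3]
opening: 0.1
```

```bash
python3 - <<'E'
from h import *
plan([.6185,-.183,.265],.0164);flap()
E
```

```text
t 20.48 pos [ 0.619  -0.1854  0.2652] y [ 0.06  -0.008 -0.998] jaw 0.004 turn -0.012 now-axes [-2.4  0.1 -0.5] turned-axes [-2.4  0.1 -0.4] F [ 0.6 -0.5 -4.3] op 9.2 q6 -0.31
th 1.635 r 0.1875
```

Request:
drive_tool:
  series:
    - [0,[0,-1,-11.2],0]
    - [0,[0,-0.4,-11.2],0]
    - [0,[0,0.3,-11.2],0]
    - [0,[0,1,-11.1],0]
    - [0,[0,1.6,-11],0]
    - [0,[0,2.3,-11],0]
    - [0,[0,3,-10.8],0]
    - [0,[0,3.7,-10.6],0]

```text
time_s: 21.15
tool_pos: [0.5265, -0.1864, 0.2503]
ee_rot: [0.486, -0.479, 0.519, -0.515]
contact_force: [6.0, -2.0, -9.3]
opening: 0.101
```

```bash
python3 - <<'E'
from h import *
plan([.419,-.183,.08],.0164);flap()
E
```

```text
t 21.15 pos [ 0.5265 -0.1864  0.2503] y [ 0.069 -0.011 -0.998] jaw 0.005 turn -0.012 now-axes [  -5.7  162.4 -119. ] turned-axes [  -7.1  162.4 -118.9] F [ 6.  -2.  -9.3] op 9.3 q6 -0.36
th 1.133 r 0.1902
```

Request:
drive_tool:
  series:
    - [0,[0,4.9,-10.3],0]
    - [0,[0,5.5,-10],0]
    - [0,[0,6.1,-9.6],0]
    - [0,[0,6.7,-9.3],0]
    - [0,[0,7.2,-8.9],0]
    - [0,[0,7.7,-8.4],0]
    - [0,[0,8.3,-8],0]
    - [0,[0,8.7,-7.5],0]

```text
time_s: 21.82
tool_pos: [0.4536, -0.1874, 0.1919]
ee_rot: [0.481, -0.473, 0.525, -0.518]
contact_force: [6.3, 1.4, -3.1]
opening: 0.101
```

```bash
python3 - <<'E'
from h import *
plan([.419,-.183,.08],.0164);flap()
E
```

```text
t 21.82 pos [ 0.4536 -0.1874  0.1919] y [ 0.089 -0.015 -0.996] jaw 0.002 turn -0.014 now-axes [ -6.2 108.3 -44.4] turned-axes [ -6.8 108.3 -44.4] F [ 6.3  1.4 -3.1] op 9.3 q6 -0.43
th 0.637 r 0.1913
```

Request:
drive_tool:
  series:
    - [0,[0,8.7,-6.7],0]
    - [0,[0,9.2,-6.2],0]
    - [0,[0,9.6,-5.7],0]
    - [0,[0,9.9,-5.1],0]
    - [0,[0,10.2,-4.4],0]
    - [0,[0,10.5,-3.8],0]
    - [0,[0,10.7,-3.2],0]

```text
time_s: 22.4
tool_pos: [0.4229, -0.1879, 0.1229]
ee_rot: [0.477, -0.468, 0.531, -0.521]
contact_force: [4.1, 2.3, 0.6]
opening: 0.098
```

```bash
python3 - <<'E'
from h import *
plan([.419,-.183,.08],.0164);flap()
E
```

```text
t 22.4 pos [ 0.4229 -0.1879  0.1229] y [ 0.107 -0.019 -0.994] jaw -0.001 turn -0.017 now-axes [-5.7 42.2 -8.4] turned-axes [-5.9 42.2 -8.3] F [4.1 2.3 0.6] op 9.0 q6 -0.47
th 0.238 r 0.1901
```

Request:
drive_tool:
  series:
    - [0,[0,10.7,-3],0]
    - [0,[0,10.9,-2.4],0]
    - [0,[0,11,-1.9],0]
    - [0,[0,6,-1],0]

```text
time_s: 22.73
tool_pos: [0.4188, -0.188, 0.0852]
ee_rot: [0.474, -0.466, 0.535, -0.522]
contact_force: [4.4, 4.6, 10.6]
opening: 0.099
```

```bash
python3 - <<'E'
from h import *
plan([.419,-.183,.078],.0164);flap()
E
```

```text
t 22.73 pos [ 0.4188 -0.188   0.0852] y [ 0.117 -0.021 -0.993] jaw -0.003 turn -0.02 now-axes [-5.2  7.  -0.7] turned-axes [-5.2  7.  -0.6] F [ 4.4  4.6 10.6] op 9.1 q6 -0.49
th 0.037 r 0.1891
```

Request:
drive_tool:
  series:
    - [0,[0,5,-0.5],0]
    - [0,[0,4,-0.5],0]
    - [0,[0,3,0],0]

```text
time_s: 22.98
tool_pos: [0.4199, -0.1891, 0.0781]
ee_rot: [0.473, -0.463, 0.537, -0.523]
contact_force: [-9.3, 3.3, 29.0]
opening: 0.101
```

```bash
python3 - <<'E'
from h import *
plan([.419,-.183,.078],.0164);flap()
E
```

```text
t 22.98 pos [ 0.4199 -0.1891  0.0781] y [ 0.125 -0.024 -0.992] jaw -0.003 turn -0.019 now-axes [-6.1 -0.2 -0.9] turned-axes [-6.2 -0.2 -0.8] F [-9.3  3.3 29. ] op 9.3 q6 -0.49
th -0.0 r 0.188
```

Request:
drive_tool:
  series:
    - [26,[0,-1,0],0]
    - [26,[0,0,0],0]
    - [26,[0,0,0],0]
    - [26,[0,0,0],0]
    - [26,[0,-8,0],0]
    - [26,[0,-12,0],0]
    - [26,[0,-20,0],0]
    - [26,[0,-30,0],0]
    - [26,[0,-40,0],0]
    - [26,[0,-40,0],0]
    - [26,[0,-40,0],0]
    - [26,[-40,0,0],0]
    - [26,[-40,0,0],0]
    - [26,[-40,0,0],0]
    - [26,[-40,0,0],0]
    - [26,[-40,0,0],0]
    - [26,[0,0,0],0]

```text
time_s: 24.4
tool_pos: [0.3888, 0.0218, 0.2816]
ee_rot: [0.467, -0.465, 0.542, -0.521]
contact_force: [0.1, -0.6, -0.2]
opening: 0.279
```

```bash
python3 - <<'E'
from h import *
plan([.419,-.183,.078],.0164)
s=optics.grab_frame("scene");S=crop(s,350,150,134,150,4)
hx=np.array([.606,-.1825]);ux=np.array([1,.0164]);uy=np.array([-.0164,1])
for th,col in((0,(0,0,255)),(.06,(255,0,0))):
    P=[[*(hx-ux*.187*np.cos(th)+uy*v),.093+.187*np.sin(th)] for v in(-.045,.045)]
    q=(pix("scene",P)-[350,150])*4;cv2.line(S,tuple(map(int,q[0])),tuple(map(int,q[1])),col,1)
cv2.imwrite("pics/v7.png",S)
E
```

```text
t 24.4 pos [0.3888 0.0218 0.2816] y [ 0.131 -0.024 -0.991] jaw -0.016 turn -0.033 now-axes [199.7 210.7   6.6] turned-axes [199.8 210.7   0. ] F [ 0.1 -0.6 -0.2] op 25.6 q6 0.12
```

View pics/v7.png

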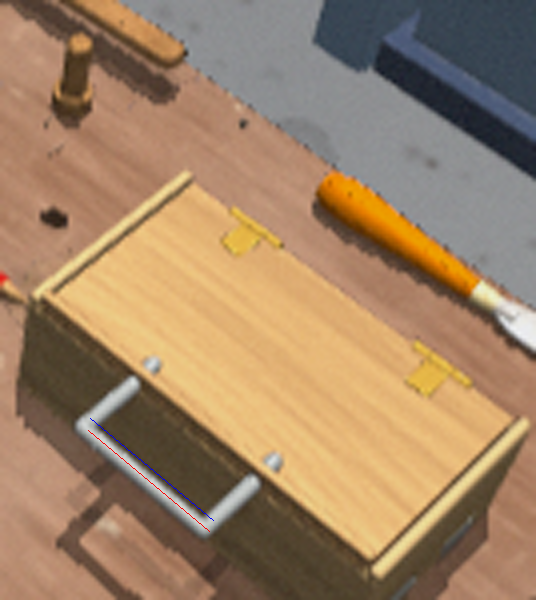

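The bar lies on the red θ=0 line, the gap at the front wall is gone and the dog stands at (72,75) in the crop. I'm handing the job in.

```bash
python3 -c "
from rig import robot
print(robot.close_job(),robot.observe()['time_s'])"
```

```text
the job is handed in; nothing more can be done
the job is handed in; nothing more can be done
```

The job is handed in, with the last reading at 24.4 s of the 72 s allowed. No verdict is reported.

- **Opening:** I gripped the lifting bar and swung the flap up to about 1.65 rad by the arm's measured pose. The next picture showed it standing open.
- **Tape measure:** I took the farthest of the four yellow tapes, about 0.58 m from the base, and lowered it onto the cork in the right-hand bay. The fingers held it until it touched. A picture afterwards showed it standing in the bay, with the sanding block still in the other.
- **Touchdown force:** The wrist read about 43 N at that moment, higher than I intended. I took it as the held tape pressing on the cork, and I eased off before opening the fingers.
- **Shutting:** I gripped the bar again and swung the flap down until it pressed on the front wall, with about 29 N upward at the wrist.

**Last checks:** In the final picture the bar lies on the line I drew for 0 rad, and the measured pose also gave about 0. The bench dog still stands; I did not measure its position. The tool is clear at about 0.28 m, reading under 1 N. I could not see inside the box once the flap was shut. No check failed, though the tool's tilt drifted to about 7° over the run without causing trouble.

I viewed 12 pictures against the budget of 10.

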